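# Take apart the nested desk box

## Task

Take the wooden desk box apart in the right order: swing the steel latch bar right aside, slide the lid fully open, then lift the tray straight out by its handle rib and set it down in the middle of the desk pad. Keep the tray level so that the marker and the eraser stay in it, do not drop or fling it, and leave the latch aside, the lid open and the mug, pencil cup and stapler where they are.

Things in the scene. Friction and masses are not known exactly. Their poses are not given: they have to be found in the camera images.
- desk_box: Fixed wooden desk box, 188 mm long (its x) x 154 mm wide (its y). Origin: centre of its underside on the desk; its +x is the way the lid opens (roughly away from the robot). Long side walls 12 mm thick, 92 mm high; end walls 79 mm high. Inside 164 x 130 mm; ledges at both ends, 35 mm above the desk, carry the tray.
- lid (a joint): Sliding lid, m: 0 = closed, 0.17 = fully open (stop). Wooden panel 176 x 138 x 6 mm in grooves of the side walls, upper face 86 mm above the desk; slides along box +x, needs about 2 N, stays where left, cannot be lifted off. Open, it sticks out beyond the box's far end. With the latch across, its ridge runs into the latch after about 70 mm.
- lid_ridge (a point): Centre of the raised wooden push ridge on the lid: 12 mm thick (box x), 50 mm long (box y), from 86 to 104 mm above the desk. With the lid closed it lies 60 mm to the near (-x) side of the box's centre; it moves with the lid.
- latch (a joint): Angle of the steel latch bar, rad: 0 = straight across the lid (points to box -y), 1.57 = along the top of the box's +y side wall (points to box -x), stop at 2.2. Grows clockwise from above: push the free end from the box's +x side towards -x, then outwards (+y). About 1 N; stays where left. Below 1.1 it bars the lid's ridge, below 1.5 it overhangs the tray.
- latch_pivot (a point): Pivot of the latch, on the +y side wall, 25 mm to the +x side of the box's centre (box frame x = 0.025, y = 0.071), 100 mm above the desk. The bar is 14 mm wide and lies from 94 to 106 mm above the desk; its end is 75 mm from the pivot.
- latch_tip (a point): Point on the latch bar near its free end, 68 mm from the pivot, in the middle of the bar.
- tray: Loose plywood tray in the box under the lid, 150 (its x) x 118 mm (its y), rim 28 mm high, floor 4 mm thick, about 0.25 kg. Origin: centre of its underside (35 mm above the desk in the box); axes as the box's. A rib across its middle (along tray y) is the handle, with an empty well 39 mm wide on either side; 12 mm high dividers part the wells from the end troughs (tray x = -0.06, +0.06).
- tray_rib (a point): Middle of the top edge of the tray's handle rib, 42 mm above the tray's underside. The rib is 12 mm thick (tray x), 112 mm long (tray y) and stands 38 mm above the tray's floor.
- marker: Felt marker 100 mm long, 15 mm thick, lying along tray y in the +x trough of the tray. Origin: on its axis, mid-length.
- eraser: Rubber eraser 18 x 62 x 13 mm lying along tray y in the -x trough of the tray. Origin: centre of its underside.
- desk_pad: Black rectangular desk pad, 260 mm (its x) x 220 mm (its y), 4 mm thick, fixed flat on the desk beside the box (on the left or right of it). Origin: centre of its underside.
- mug: White mug, 84 mm across, 88 mm high, at the side; leave alone. Origin: centre of its underside.
- pencil_cup: White round cup full of pens, 76 mm across, pens up to 155 mm high, at the side; leave alone. Origin: centre of its underside.
- stapler: Black stapler, 135 mm long, 57 mm high, standing beyond the box and pad; leave alone. Origin: centre of its underside.
Things that resemble listed ones, but are neither listed nor needed, are in the scene too. There is more than one size of the desk_box; the job needs the larger.

How it is judged (in metres and radians):
On the way, in this order (a step that is already met when the one before it is completed fails the run):
1. the latch bar is swung aside (at least 1.35 rad) (value of joint latch above 1.35 rad), for 0.1 s.
2. the lid is slid fully open (at least 155 of 170 mm) (value of joint lid above 0.155 m), for 0.2 s.
3. the tray is lifted clear of the box (height (world z) of tray above 0.095 m), for 0.1 s.
At the end, for the whole second after the job is handed in: The tray lies flat on the desk pad (underside within 5 mm of the pad's face, tilt under 0.06 rad), its centre within 50 mm of the pad's centre, at rest and released, with marker and eraser still in it; the lid is open by at least 140 mm and the latch is turned aside by at least 1.2 rad (horizontal distance between tray and desk_pad below 0.05 m and height (world z) of tray below 0.009 m and angle between tray's own z axis and vertical below 0.06 rad and linear speed of tray below 0.02 m/s and value of joint lid above 0.14 m and value of joint latch above 1.2 rad and x of marker in the frame of tray between -0.075 and 0.075 m and y of marker in the frame of tray between -0.06 and 0.06 m and z of marker in the frame of tray between 0 and 0.03 m and x of eraser in the frame of tray between -0.075 and 0.075 m and y of eraser in the frame of tray between -0.06 and 0.06 m and z of eraser in the frame of tray between 0 and 0.03 m); the robot touches nothing.
It fails at once if the tray is tilted by more than 0.45 rad (angle between tray's own z axis and vertical above 0.45 rad).
It fails at once if the tray is dropped or flung (faster than 0.9 m/s) (linear speed of tray above 0.9 m/s).
It fails at once if the mug is moved by more than 40 mm (distance of mug from where it was at the start of the episode above 0.04 m).
It fails at once if the pencil cup is moved by more than 40 mm (distance of pencil_cup from where it was at the start of the episode above 0.04 m).
It fails at once if the stapler is moved by more than 40 mm (distance of stapler from where it was at the start of the episode above 0.04 m).
It also fails if it takes over 64 s, if anything falls off the work surface, if the arm or the gripper's body presses on something with over 40 N, if the wrist force passes 120 N, or if a joint passes its speed limit or range.

## Robot

A 6-joint arm with a two-finger parallel gripper is mounted at the origin on the work surface. World frame = base frame: x ahead of the robot, y to its left, z up, the work surface at z = 0. Lengths are in m, angles in degrees, forces in N, time in s.
With the tool pointing down it reaches from about 0.4 to 0.825 m from the base axis. Payload 7 kg.
Tool frame: the origin (TCP) lies midway between the tips of the shut fingers; the grasp point (between the pads) lies r.pinch_z behind it (r.pinch_z is the distance from the TCP to the grasp point, in m); z points along the fingers, y is the line along which they close (so a half turn about z gives the same grasp; the last joint's range is limited). The gripper opens to 88 mm and grips with 3 to 60 N. Pads are 19 mm wide; open, the fingers measure 130 mm over their backs; the gripper's body (78 mm by 193 mm) begins 47 mm behind the grasp point.
Start: joints at [-59.41, 20.546, 0.682, 0, -70.136, -16.507], TCP at [0.164, -0.655, 0.227] pointing down, gripper open.
Joint ranges: [-176.03, 176.03], [-82.01, 121.73], [-58.28, 71.71], [-173.87, 95.51], [-174.79, -0.11], [-173.66, 173.66]. Speed limits (degrees/s): [136.94, 136.94, 172.46, 180, 180, 180].

## Interface

Orientations are given as [roll, pitch, yaw] about the fixed x, y, z axes, in that order (R = Rz(yaw) Ry(pitch) Rx(roll)).
In Python, from plant import r, optics, job gives the robot as it stands.
- The arm moves only by the shell command python3 -m crank 'ROWS' [FORCE]. ROWS is JSON, a list of rows, each an object with "xyz": the shift along the tool's x, y, z in units of 30 mm (1.0 is 30 mm), a list of three; "delta_rot": the turn, a rotation vector about the tool's x, y, z in degrees, a list of three; "claw": the closure, from 0 (fully open) to 1 (shut). A call has 1 to 20 rows; each row is the pose to reach, as a shift and turn from the pose commanded when the call began, along the tool's axes at that moment; what a row does not reach only later rows make up. A row lasts 1/8 s, in which the tool goes at most 62.5 mm and 10.7 degrees, less where a joint would pass 70% of its speed; a pose out of reach is approached as far as the arm can. A call with a gripper value outside its range is refused whole. The fingers move at their own pace and stop on an object; FORCE is the grip in N (left out, the last holds). Time passes only in rows, so rows that repeat a pose let the fingers close. It gives the time, the measured TCP pose, the force, the opening and the grip force at its end, in the units of the state.
- r.get_state(): the state, without advancing time (a new reading comes with each control period).
- optics.capture(name): name is "scene" or "top"; returns a dict with "img" (384x512x3 uint8, blue, green, red), "fovy" (degrees; the focal length in pixels is half the picture's height over the tangent of half this angle, whatever the lens; pixels are square), "cx", "cy" (the principal point, pixels), "eye" and "rotation" of the camera in the world. Camera axes: x right, y up, looking along -z (the intrinsics and any distortion apply to the point x, -y, -z); pixel columns grow to the right and rows downward; lengths in m; the calibration is good to about 2 mm. A picture is of the moment at which its call begins. There is no depth.
- job.close_job(): hands the job in; it is judged then, once.
The state is a dict: "time_s": time; "joints": joint angles; "qd": joint speeds; "joint_torque": joint torques, N m; "tcp_pos": TCP position; "eef_rot": TCP orientation; "contact_force": force on the tool from outside, world axes, zero at the start; "moment": the same for the moment, N m; "gripper_width": finger opening in m; "gripper_force": force on a finger pad.
Only numpy, scipy, OpenCV 4.12 (cv2) and the standard library are available. Lean on these libraries where they do the work, as an engineer would, in place of code of your own. Each camera call takes 0.05 s, during which the arm holds its last target. There are 200 camera calls.

## Working session

There is one attempt and no reset: what is moved stays moved. The work goes in short steps, Python scripts to look and compute and a shell command to move; the robot and the scene stay as the last step left them, time stands still between calls to the robot, and variables do not carry over. Pictures are saved under pics/ and viewed, at most 10 in all, crops included, and the job is handed in when it is done.

```bash
ls; mkdir -p pics
python3 - <<'E'
from plant import r,optics,job
import cv2
for n in("scene","top"):
    c=optics.capture(n); cv2.imwrite(f"pics/{n}0.png",c["img"])
    print({k:v for k,v in c.items() if k!="img"})
print(r.get_state(), r.pinch_z)
E
```

```text
pics
{'fovy': 57.337676607757935, 'cx': 250.5661216425864, 'cy': 192.28469303676619, 'eye': array([ 1.15056246, -0.39703914,  0.93217906]), 'rotation': array([38.31025025, -1.0056603 , 55.30622815])}
{'fovy': 44.77986018993911, 'cx': 248.15111573053264, 'cy': 192.48537542917356, 'eye': array([ 0.26886307, -0.02612492,  1.73761062]), 'rotation': array([ 11.68936244,   0.12495071, -87.29506654])}
{'time_s': 0.1, 'joints': array([-5.94112721e+01,  2.05883714e+01,  6.37264680e-01, -1.78518158e-02,
       -7.01339573e+01, -1.65053849e+01]), 'qd': array([ 0.02684821, -0.13061617,  0.21381929,  0.10680083,  0.02357222,
       -0.01157262]), 'joint_torque': array([-2.99150124e-04, -5.84162056e+01,  2.93752652e+01,  7.01555863e+00,
        1.01519926e-02, -9.09476194e-05]), 'tcp_pos': array([ 0.16409816, -0.65429378,  0.2256909 ]), 'eef_rot': array([ 1.79913673e+02, -8.07843815e-03, -1.65922730e+02]), 'contact_force': array([-0.51129828, -0.09799548,  0.18252325]), 'moment': array([-0.02392346,  0.01194831,  0.00821201]), 'gripper_force': 0.0, 'gripper_width': 0.08770201476181348} 0.0188
```

View pics/scene0.png

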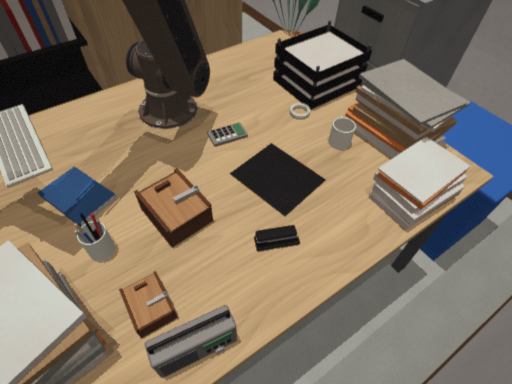

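View pics/top0.png

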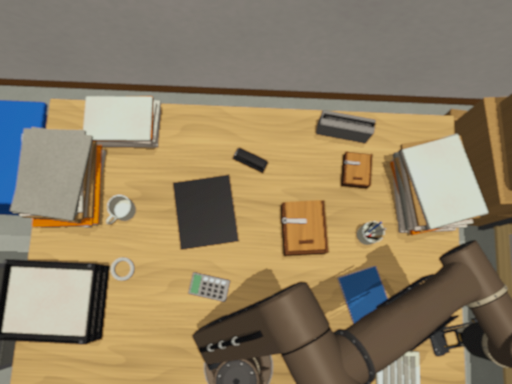

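The scene picture shows the larger box at (175,205) and the pad at (278,178). In the top picture the larger box is at (304,227), with the latch pivot on its left at (286,220) and the ridge at (305,239). The pad is at (206,212), the mug at (120,208), the cup at (371,232) and the stapler at (251,160).

```bash
cat > h.py <<'E'
import numpy as np, cv2
from scipy.spatial.transform import Rotation as R
from plant import r,optics,job
def ray(c,px):
    f=192/np.tan(np.radians(c["fovy"]/2)); px=np.atleast_2d(px).astype(float)
    d=np.c_[(px[:,0]-c["cx"])/f,-(px[:,1]-c["cy"])/f,-np.ones(len(px))]
    return R.from_euler("xyz",c["rotation"],degrees=True).apply(d)
def on(c,px,z):
    d=ray(c,px); return c["eye"]+d*((z-c["eye"][2])/d[:,2])[:,None]
def proj(c,p):
    f=192/np.tan(np.radians(c["fovy"]/2))
    q=R.from_euler("xyz",c["rotation"],degrees=True).inv().apply(np.atleast_2d(p)-c["eye"])
    return np.c_[c["cx"]-f*q[:,0]/q[:,2],c["cy"]+f*q[:,1]/q[:,2]]
def blob(m,seed):
    n,l,s,cen=cv2.connectedComponentsWithStats(m.astype(np.uint8))
    i=np.argmin([np.hypot(*(cen[k]-seed)) if k and s[k,4]>15 else 1e9 for k in range(n)])
    return (l==i).astype(np.uint8)
E
python3 - <<'E'
from h import *
c=optics.capture("top"); im=c["img"]
h=cv2.cvtColor(im,cv2.COLOR_BGR2HSV); 
pad=blob(h[...,2]<60,(206,212)); rc=cv2.minAreaRect(cv2.findNonZero(pad)); print("pad",rc,on(c,cv2.boxPoints(rc),.004).round(3).tolist(),on(c,rc[0],.004))
for (u,v) in [(270,225),(283,235),(290,235),(305,228),(305,239),(295,220),(325,225)]: print((u,v),h[v,u])
gray=(h[...,1]<70)&(h[...,2]>110)
roi=np.zeros_like(gray); roi[195:262,272:335]=1
l=blob(gray&roi,(296,220)); rc=cv2.minAreaRect(cv2.findNonZero(l)); print("latch",l.sum(),rc,on(c,cv2.boxPoints(rc),.106).round(3).tolist())
cv2.imwrite("pics/crop1.png",cv2.resize(im[190:265,265:345],None,fx=7,fy=7,interpolation=cv2.INTER_CUBIC))
s=optics.capture("scene")["img"]
cv2.imwrite("pics/crop2.png",cv2.resize(s[160:250,125:225],None,fx=6,fy=6,interpolation=cv2.INTER_CUBIC))
E
```

```text
pad ((204.67686462402344, 211.57640075683594), (64.49588775634766, 54.05495834350586), 82.40535736083984) [[0.65, 0.28, 0.004], [0.687, 0.078, 0.004], [0.445, 0.032, 0.004], [0.409, 0.229, 0.004]] [[0.54594395 0.15471702 0.004     ]]
(270, 225) [ 19 126 199]
(283, 235) [ 13 168  70]
(290, 235) [ 17 165 196]
(305, 228) [ 16 166 194]
(305, 239) [ 16 168 178]
(295, 220) [ 19  20 204]
(325, 225) [ 14 161 117]
latch 111 ((294.0, 220.0), (6.0, 24.0), 90.0) [[0.523, -0.13, 0.106], [0.527, -0.215, 0.106], [0.506, -0.216, 0.106], [0.502, -0.131, 0.106]]
```

View pics/crop1.png

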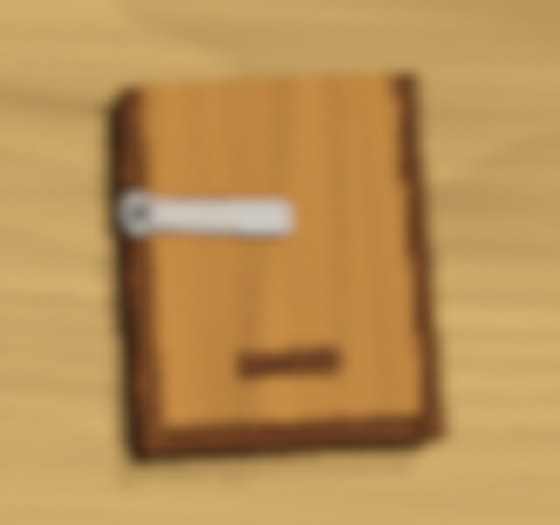

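The crop shows the latch pivot at (138,213), the bar's end at (293,218) and the ridge centred on about (289,361). The near end wall is at the bottom.

Run:
```python
from h import *
c=optics.capture("top")
P=lambda x,y,z:on(c,[265+(x+.5)/7-.5,190+(y+.5)/7-.5],z)[0]
pv=P(138,213,.107);rd=P(289,361,.102);tip=P(293,218,.106)
print("pv",pv,"ridge",rd,"tip",tip)
v=(rd-pv)[:2]; yaw=np.arctan2(v[1],v[0])-np.arctan2(-.071,-.085); print("len",np.hypot(*v),"yaw",np.degrees(yaw)%360)
a=[P(145,95,.092),P(158,420,.092),P(396,75,.092),P(424,415,.092)]
for i,j in((0,1),(2,3)): d=a[i]-a[j]; print("edge yaw",np.degrees(np.arctan2(d[1],d[0])))
d=P(240,366,.102)-P(338,357,.102);print("ridge yaw",np.degrees(np.arctan2(d[1],d[0]))-90,np.hypot(*d[:2]))
print("side mid",sum(a)/4,np.array(a).round(3).tolist())
```

```text
pv [ 0.51260018 -0.13871505  0.107     ] ridge [ 0.44211543 -0.21697341  0.102     ] tip [ 0.51387007 -0.21692504  0.106     ]
len 0.10532079518314938 yaw 8.119861340093214
edge yaw 4.034433316058937
edge yaw 5.52020079716685
ridge yaw 7.926753418882896 0.049402251374679
side mid [ 0.49954295 -0.21267179  0.092     ] [[0.576, -0.141, 0.092], [0.41, -0.153, 0.092], [0.592, -0.27, 0.092], [0.419, -0.286, 0.092]]
```

View pics/crop2.png

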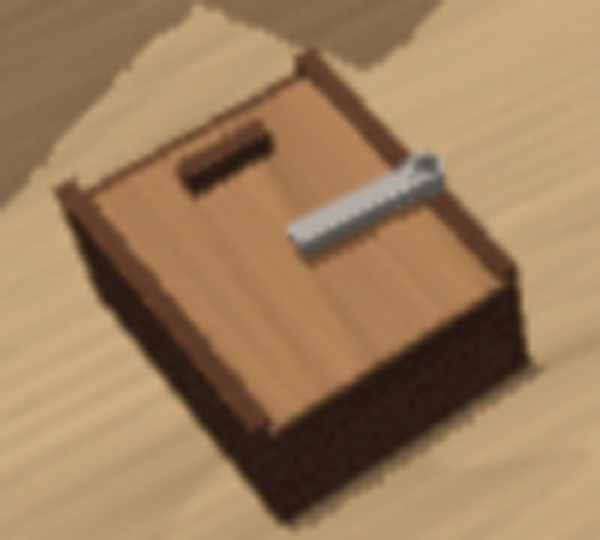

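The scene crop shows the box corners at about (308,52), (515,268), (265,430) and (65,185), the pivot at (428,170), the ridge top at (222,152) and the latch end at (305,233).

Run:
```python
from h import *
c=optics.capture("scene")
P=lambda x,y,z:on(c,[125+(x+.5)/6-.5,160+(y+.5)/6-.5],z)[0]
for n,p in dict(pv=(426,165,.106),ridge=(222,150,.104),tip=(298,232,.106),nl=(306,50,.092),fl=(515,268,.092),fr=(268,430,.092),nr=(65,185,.092)).items(): print(n,P(*p).round(4))
q=[P(*p,.092) for p in((306,50),(515,268),(268,430),(65,185))]
print(sum(q)/4,[np.degrees(np.arctan2(*(b-a)[1::-1])) for a,b in((q[0],q[1]),(q[3],q[2]),(q[3],q[0]),(q[2],q[1]))])
```

```text
pv [ 0.5128 -0.1402  0.106 ]
ridge [ 0.4453 -0.2203  0.104 ]
tip [ 0.5151 -0.2129  0.106 ]
nl [ 0.3968 -0.1501  0.092 ]
fl [ 0.5839 -0.1315  0.092 ]
fr [ 0.6005 -0.2743  0.092 ]
nr [ 0.4119 -0.2936  0.092 ]
[ 0.49826437 -0.21238142  0.092     ] [np.float64(5.693544038762256), np.float64(5.827846223226793), np.float64(95.9779751215556), np.float64(96.61265991920172)]
```

```bash
cat >> h.py <<'E'
B=np.array([.499,-.2125]); YAW=6.0
def box2w(x,y): return B+R.from_euler("z",YAW,degrees=True).as_matrix()[:2,:2]@[x,y]
def togo(w,z):
    s=r.get_state(); d=np.r_[w,z]-s["tcp_pos"]
    print("t",s["time_s"],"tcp",s["tcp_pos"].round(4),"rot",s["eef_rot"].round(2),"F",s["contact_force"].round(1),"w",round(s["gripper_width"],4))
    print("units to go",(R.from_euler("xyz",s["eef_rot"],degrees=True).inv().apply(d)/.03).round(2))
E
python3 -m crank '[{"xyz":[-16.9,11.6,0],"delta_rot":[0,0,-82],"claw":1},{"xyz":[-16.9,11.6,0],"delta_rot":[0,0,-82],"claw":1},{"xyz":[-16.9,11.6,0],"delta_rot":[0,0,-82],"claw":1},{"xyz":[-16.9,11.6,0],"delta_rot":[0,0,-82],"claw":1},{"xyz":[-16.9,11.6,0],"delta_rot":[0,0,-82],"claw":1},{"xyz":[-16.9,11.6,0],"delta_rot":[0,0,-82],"claw":1},{"xyz":[-16.9,11.6,0],"delta_rot":[0,0,-82],"claw":1},{"xyz":[-16.9,11.6,0],"delta_rot":[0,0,-82],"claw":1},{"xyz":[-16.9,11.6,0],"delta_rot":[0,0,-82],"claw":1},{"xyz":[-16.9,11.6,0],"delta_rot":[0,0,-82],"claw":1},{"xyz":[-16.9,11.6,0],"delta_rot":[0,0,-82],"claw":1},{"xyz":[-16.9,11.6,0],"delta_rot":[0,0,-82],"claw":1},{"xyz":[-16.9,11.6,0],"delta_rot":[0,0,-82],"claw":1},{"xyz":[-16.9,11.6,0],"delta_rot":[0,0,-82],"claw":1}]'
python3 -c "
from h import *
togo(box2w(.075,.012),.095)"
```

```text
time_s: 2.05
tcp_pos: [0.5707, -0.1947, 0.2268]
eef_rot: [-180.0, -0.0, -84.0]
contact_force: [0.3, -0.1, -0.2]
gripper_width: 0.0007
gripper_force: 0.0
t 2.05 tcp [ 0.5707 -0.1947  0.2268] rot [-179.98   -0.    -83.99] F [ 0.3 -0.1 -0.2] w 0.0007
units to go [-0.06 -0.06  4.39]
```

```bash
python3 -m crank '[{"xyz":[0,0,2.2],"delta_rot":[0,0,0],"claw":1},{"xyz":[0,0,3.8],"delta_rot":[0,0,0],"claw":1},{"xyz":[0,0,4.39],"delta_rot":[0,0,0],"claw":1},{"xyz":[0,0,4.39],"delta_rot":[0,0,0],"claw":1},{"xyz":[-0.2,0.35,4.39],"delta_rot":[0,0,0],"claw":1},{"xyz":[-0.21,0.67,4.39],"delta_rot":[0,0,0],"claw":1},{"xyz":[-0.22,1.0,4.39],"delta_rot":[0,0,0],"claw":1},{"xyz":[-0.24,1.28,4.39],"delta_rot":[0,0,0],"claw":1},{"xyz":[-0.37,1.55,4.39],"delta_rot":[0,0,0],"claw":1},{"xyz":[-0.5,1.82,4.39],"delta_rot":[0,0,0],"claw":1},{"xyz":[-0.72,2.02,4.39],"delta_rot":[0,0,0],"claw":1},{"xyz":[-0.95,2.22,4.39],"delta_rot":[0,0,0],"claw":1},{"xyz":[-1.2,2.5,4.39],"delta_rot":[0,0,0],"claw":1},{"xyz":[-1.48,2.8,4.39],"delta_rot":[0,0,0],"claw":1},{"xyz":[-1.55,3.1,4.39],"delta_rot":[0,0,0],"claw":1},{"xyz":[-1.65,3.3,4.39],"delta_rot":[0,0,0],"claw":1},{"xyz":[-1.75,3.4,4.39],"delta_rot":[0,0,0],"claw":1},{"xyz":[-1.75,3.4,4.39],"delta_rot":[0,0,0],"claw":1}]'
python3 -c "
from h import *
cv2.imwrite('pics/s2.png',cv2.resize(optics.capture('scene')['img'][120:260,90:240],None,fx=4,fy=4))
togo(box2w(-.09,0),.093)"
```

```text
time_s: 4.3
tcp_pos: [0.464, -0.1523, 0.0949]
eef_rot: [180.0, 0.0, -83.9]
contact_force: [-1.0, 0.2, 0.2]
gripper_width: 0.0005
gripper_force: 0.3
t 4.35 tcp [ 0.4641 -0.1524  0.0948] rot [179.97   0.   -83.91] F [-0.7 -0.6 -0.1] w 0.0004
units to go [2.11 2.05 0.06]
```

View pics/s2.png

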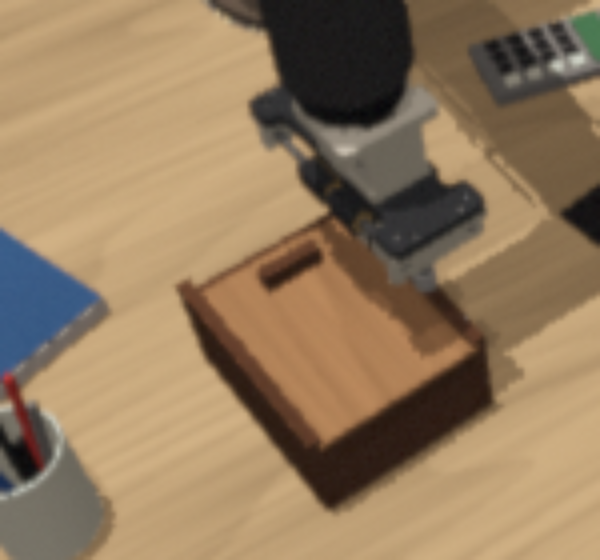

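The view shows the bar no longer across the lid; the gripper hides it beside the +y wall. The ridge is in place. Next, the push.

```bash
python3 -m crank '[{"xyz":[0.1,0,-1.3],"delta_rot":[0,0,0],"claw":1},{"xyz":[1,1,-1.5],"delta_rot":[0,0,0],"claw":1},{"xyz":[2.11,2.3,-1.2],"delta_rot":[0,0,0],"claw":1},{"xyz":[2.11,2.3,0],"delta_rot":[0,0,0],"claw":1},{"xyz":[2.11,2.3,0.06],"delta_rot":[0,0,0],"claw":1},{"xyz":[2.11,1.8,0.06],"delta_rot":[0,0,0],"claw":1},{"xyz":[2.11,1.3,0.06],"delta_rot":[0,0,0],"claw":1},{"xyz":[2.11,0.8,0.06],"delta_rot":[0,0,0],"claw":1},{"xyz":[2.11,0.3,0.06],"delta_rot":[0,0,0],"claw":1},{"xyz":[2.11,-0.2,0.06],"delta_rot":[0,0,0],"claw":1},{"xyz":[2.11,-0.7,0.06],"delta_rot":[0,0,0],"claw":1},{"xyz":[2.11,-1.2,0.06],"delta_rot":[0,0,0],"claw":1},{"xyz":[2.11,-1.7,0.06],"delta_rot":[0,0,0],"claw":1},{"xyz":[2.11,-2.2,0.06],"delta_rot":[0,0,0],"claw":1},{"xyz":[2.11,-2.7,0.06],"delta_rot":[0,0,0],"claw":1},{"xyz":[2.11,-3.1,0.06],"delta_rot":[0,0,0],"claw":1},{"xyz":[2.11,-3.3,0.06],"delta_rot":[0,0,0],"claw":1},{"xyz":[2.11,-3.3,0.06],"delta_rot":[0,0,0],"claw":1}]'
python3 -c "
from h import *
cv2.imwrite('pics/s3.png',cv2.resize(optics.capture('scene')['img'][120:280,90:260],None,fx=3.5,fy=3.5))
togo(box2w(.083,0),.093)"
```

```text
time_s: 6.6
tcp_pos: [0.5701, -0.2046, 0.093]
eef_rot: [-180.0, 0.0, -83.9]
contact_force: [0.2, -0.5, -0.2]
gripper_width: 0.0003
gripper_force: 0.0
t 6.65 tcp [ 0.5698 -0.2046  0.093 ] rot [-1.7996e+02  1.0000e-02 -8.3910e+01] F [-1.1 -0.1 -0.5] w 0.0004
units to go [ 0.02 -0.39  0.  ]
```

View pics/s3.png

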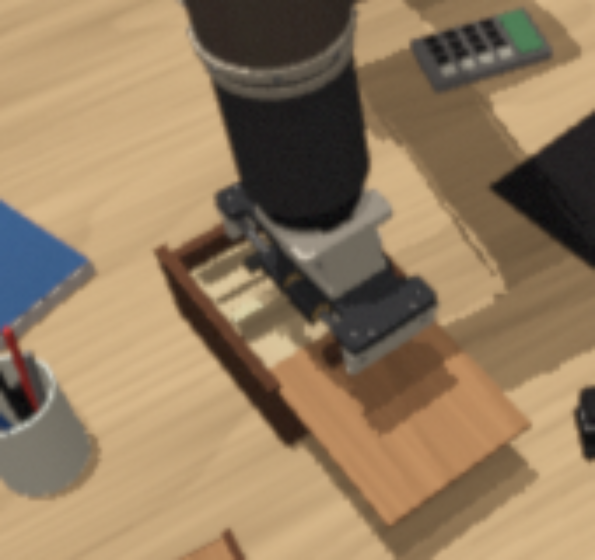

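The lid is mostly open, with the tray visible at upper left. I'll push on gently to the stop.

```bash
python3 -m crank '[{"xyz":[0,-0.2,0],"delta_rot":[0,0,0],"claw":1},{"xyz":[0,-0.35,0],"delta_rot":[0,0,0],"claw":1},{"xyz":[0,-0.35,0],"delta_rot":[0,0,0],"claw":1}]'
python3 -m crank '[{"xyz":[0,-0.07,0],"delta_rot":[0,0,0],"claw":1},{"xyz":[0,-0.07,0],"delta_rot":[0,0,0],"claw":1}]'
```

```text
time_s: 7.02
tcp_pos: [0.5805, -0.2037, 0.0931]
eef_rot: [-180.0, -0.0, -83.9]
contact_force: [-0.2, 0.2, 0.4]
gripper_width: 0.0006
gripper_force: 0.0
time_s: 7.28
tcp_pos: [0.5815, -0.2036, 0.093]
eef_rot: [179.9, 0.0, -83.9]
contact_force: [-3.4, 0.8, 0.7]
gripper_width: 0.0004
gripper_force: 1.5
```

```bash
python3 -m crank '[{"xyz":[0,-0.1,0],"delta_rot":[0,0,0],"claw":1},{"xyz":[0,-0.1,0],"delta_rot":[0,0,0],"claw":1}]'
python3 -m crank '[{"xyz":[0,-0.06,0],"delta_rot":[0,0,0],"claw":1},{"xyz":[0,-0.06,0],"delta_rot":[0,0,0],"claw":1}]'
```

```text
time_s: 7.52
tcp_pos: [0.5817, -0.2036, 0.0928]
eef_rot: [179.7, 0.0, -84.0]
contact_force: [-11.9, -0.5, 6.7]
gripper_width: 0.0005
gripper_force: 5.8
time_s: 7.78
tcp_pos: [0.5817, -0.2035, 0.0927]
eef_rot: [179.5, 0.1, -84.0]
contact_force: [-15.8, -0.2, 11.6]
gripper_width: 0.0003
gripper_force: 8.3
```

The force build-up shows the lid is at its stop. I'll retreat towards the pad side and measure the tray.

```bash
python3 -m crank '[{"xyz":[0,0.4,0],"delta_rot":[0,0,0],"claw":0.6},{"xyz":[0,0.6,-2],"delta_rot":[0,0,0],"claw":0.6},{"xyz":[-2,1,-4],"delta_rot":[0,0,0],"claw":0.6},{"xyz":[-4,1,-5],"delta_rot":[0,0,0],"claw":0.6},{"xyz":[-6,1,-5],"delta_rot":[0,0,0],"claw":0.6},{"xyz":[-8,1,-5],"delta_rot":[0,0,0],"claw":0.6},{"xyz":[-10,1,-5],"delta_rot":[0,0,0],"claw":0.6},{"xyz":[-10,1,-5],"delta_rot":[0,0,0],"claw":0.6}]'
python3 -c "
from h import *
a=optics.capture('top');b=optics.capture('scene')
x=cv2.resize(a['img'][170:270,265:345],None,fx=6,fy=6,interpolation=cv2.INTER_CUBIC)
y=cv2.resize(b['img'][150:270,125:205],None,fx=5,fy=5,interpolation=cv2.INTER_CUBIC)
cv2.imwrite('pics/a4.png',x);cv2.imwrite('pics/b4.png',cv2.resize(b['img'][160:260,125:245],None,fx=6,fy=6,interpolation=cv2.INTER_CUBIC))
togo(box2w(0,0),.18)
for c,n in((a,'top'),(b,'scene')): print(n,proj(c,[[*box2w(0,0),.077],[*box2w(0,.056),.077],[*box2w(0,-.056),.077]]).round(1).tolist())"
```

```text
time_s: 8.78
tcp_pos: [0.5252, 0.0956, 0.2437]
eef_rot: [-179.8, 0.1, -83.7]
contact_force: [-0.1, 0.4, -0.2]
gripper_width: 0.0351
gripper_force: 0.0
t 8.875 tcp [0.5253 0.094  0.2433] rot [-1.7991e+02  4.0000e-02 -8.3750e+01] F [ 0.4 -0.5 -0.4] w 0.0354
units to go [10.06  1.99  2.1 ]
top [[304.1, 225.9], [288.5, 226.8], [319.7, 225.0]]
scene [[173.4, 200.5], [188.7, 191.2], [157.4, 210.2]]
```

View pics/a4.png

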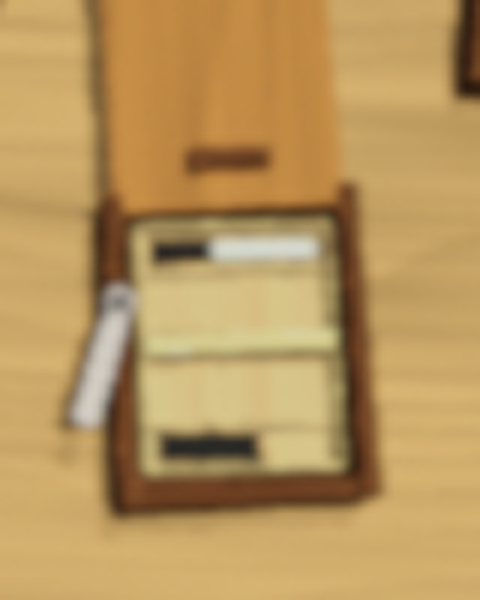

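View pics/b4.png

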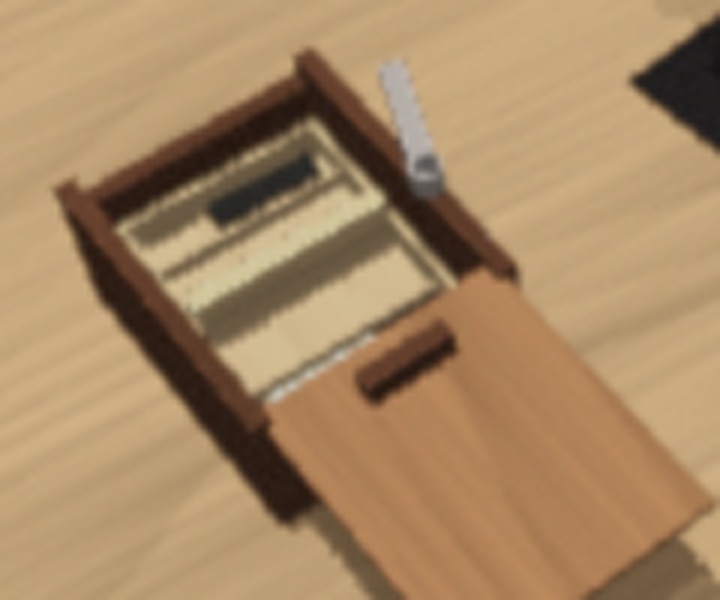

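The views show the latch out past the +y wall at about 1.9 rad, and the lid at its stop with its ridge at top crop (228,159). The tray is in place with its rib at (240,341), within 2 mm of the model. Next, over the rib.

```bash
python3 -m crank '[{"xyz":[2,0.5,0],"delta_rot":[0,0,0],"claw":0.6},{"xyz":[4,1,0],"delta_rot":[0,0,0],"claw":0.6},{"xyz":[6,1.5,0],"delta_rot":[0,0,0],"claw":0.6},{"xyz":[8,2,0],"delta_rot":[0,0,0],"claw":0.6},{"xyz":[10.06,2,1],"delta_rot":[0,0,0],"claw":0.6},{"xyz":[10.06,2,2.1],"delta_rot":[0,0,0],"claw":0.6},{"xyz":[10.06,2,2.1],"delta_rot":[0,0,0],"claw":0.6},{"xyz":[10.06,2,2.1],"delta_rot":[0,0,0],"claw":0.6}]'
python3 -c "
from h import *
togo(box2w(-.001,-.001),.046)"
```

```text
time_s: 9.88
tcp_pos: [0.4979, -0.2148, 0.1813]
eef_rot: [-179.9, -0.0, -83.9]
contact_force: [0.2, -0.4, 0.5]
gripper_width: 0.0353
gripper_force: 0.0
t 9.875 tcp [ 0.4979 -0.2148  0.1813] rot [-1.7994e+02 -4.0000e-02 -8.3920e+01] F [ 0.2 -0.4  0.5] w 0.0353
units to go [-0.04 -0.    4.51]
```

```bash
python3 -m crank '[{"xyz":[-0.04,0,1],"delta_rot":[0,0,0],"claw":0.6},{"xyz":[-0.04,0,2],"delta_rot":[0,0,0],"claw":0.6},{"xyz":[-0.04,0,3],"delta_rot":[0,0,0],"claw":0.6},{"xyz":[-0.04,0,3.8],"delta_rot":[0,0,0],"claw":0.6},{"xyz":[-0.04,0,4.3],"delta_rot":[0,0,0],"claw":0.6},{"xyz":[-0.04,0,4.5],"delta_rot":[0,0,0],"claw":0.6},{"xyz":[-0.04,0,4.5],"delta_rot":[0,0,0],"claw":0.6}]'
python3 -m crank '[{"xyz":[0,0,0],"delta_rot":[0,0,0],"claw":1},{"xyz":[0,0,0],"delta_rot":[0,0,0],"claw":1},{"xyz":[0,0,0],"delta_rot":[0,0,0],"claw":1},{"xyz":[0,0,0],"delta_rot":[0,0,0],"claw":1},{"xyz":[0,0,0],"delta_rot":[0,0,0],"claw":1},{"xyz":[0,0,0],"delta_rot":[0,0,0],"claw":1}]' 30
```

```text
time_s: 10.75
tcp_pos: [0.4979, -0.213, 0.0457]
eef_rot: [-180.0, -0.0, -83.9]
contact_force: [0.5, -0.0, 0.4]
gripper_width: 0.0348
gripper_force: 0.0
time_s: 11.5
tcp_pos: [0.4972, -0.2133, 0.0454]
eef_rot: [180.0, -0.0, -83.9]
contact_force: [-3.0, 0.5, 5.8]
gripper_width: 0.0116
gripper_force: 29.8
```

```bash
python3 -m crank '[{"xyz":[0,0,-0.15],"delta_rot":[0,0,0],"claw":1},{"xyz":[0,0,-0.4],"delta_rot":[0,0,0],"claw":1},{"xyz":[0,0,-0.7],"delta_rot":[0,0,0],"claw":1},{"xyz":[0,0,-1.1],"delta_rot":[0,0,0],"claw":1},{"xyz":[0,0,-1.5],"delta_rot":[0,0,0],"claw":1},{"xyz":[0,0,-1.9],"delta_rot":[0,0,0],"claw":1},{"xyz":[0,0,-2.3],"delta_rot":[0,0,0],"claw":1},{"xyz":[0,0,-2.7],"delta_rot":[0,0,0],"claw":1},{"xyz":[0,0,-3.1],"delta_rot":[0,0,0],"claw":1},{"xyz":[0,0,-3.4],"delta_rot":[0,0,0],"claw":1},{"xyz":[0,0,-3.6],"delta_rot":[0,0,0],"claw":1},{"xyz":[0,0,-3.6],"delta_rot":[0,0,0],"claw":1}]'
python3 -c "
from h import *
cv2.imwrite('pics/s5.png',optics.capture('scene')['img'])
togo([.546,.155],.06)"
```

```text
time_s: 13.0
tcp_pos: [0.4975, -0.2131, 0.1534]
eef_rot: [-180.0, -0.0, -83.9]
contact_force: [-0.1, 0.9, -3.9]
gripper_width: 0.0116
gripper_force: 29.8
t 13.05 tcp [ 0.4972 -0.2131  0.153 ] rot [ 1.7999e+02  1.0000e-02 -8.3920e+01] F [-0.1 -0.7 -4.3] w 0.0117
units to go [-12.03  -2.92   3.1 ]
```

View pics/s5.png

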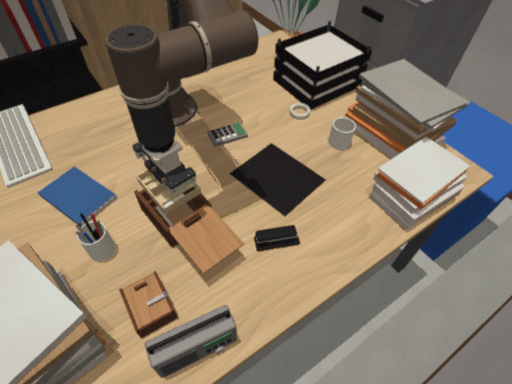

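The tray is out and level at (175,195); mug, cup and stapler are undisturbed. Carrying it to the pad at (278,178).

```bash
python3 -m crank '[{"xyz":[-0.2,-0.05,0],"delta_rot":[0,0,0],"claw":1},{"xyz":[-0.6,-0.15,0],"delta_rot":[0,0,0],"claw":1},{"xyz":[-1.2,-0.3,0],"delta_rot":[0,0,0],"claw":1},{"xyz":[-2,-0.5,0],"delta_rot":[0,0,0],"claw":1},{"xyz":[-2.8,-0.7,0],"delta_rot":[0,0,0],"claw":1},{"xyz":[-3.6,-0.9,0],"delta_rot":[0,0,0],"claw":1},{"xyz":[-4.4,-1.1,0],"delta_rot":[0,0,0],"claw":1},{"xyz":[-5.2,-1.3,0],"delta_rot":[0,0,0],"claw":1},{"xyz":[-6,-1.5,0],"delta_rot":[0,0,0],"claw":1},{"xyz":[-6.8,-1.7,0],"delta_rot":[0,0,0],"claw":1},{"xyz":[-7.6,-1.9,0],"delta_rot":[0,0,0],"claw":1},{"xyz":[-8.4,-2.1,0],"delta_rot":[0,0,0],"claw":1},{"xyz":[-9.2,-2.3,0],"delta_rot":[0,0,0],"claw":1},{"xyz":[-10,-2.5,0],"delta_rot":[0,0,0],"claw":1},{"xyz":[-10.8,-2.7,0],"delta_rot":[0,0,0],"claw":1},{"xyz":[-11.4,-2.8,0],"delta_rot":[0,0,0],"claw":1},{"xyz":[-11.8,-2.9,0],"delta_rot":[0,0,0],"claw":1},{"xyz":[-12,-2.92,0],"delta_rot":[0,0,0],"claw":1},{"xyz":[-12,-2.92,0],"delta_rot":[0,0,0],"claw":1}]'
python3 -c "
from h import *
c=optics.capture('scene'); print(on(c,[[270,145],[324,180],[285,212],[232,174]],.004).mean(0))
togo([.546,.155],.0155)"
```

```text
time_s: 15.42
tcp_pos: [0.5462, 0.1541, 0.153]
eef_rot: [180.0, -0.0, -83.9]
contact_force: [-0.1, -0.1, -3.3]
gripper_width: 0.012
gripper_force: 29.8
[0.55106546 0.15189657 0.004     ]
t 15.475 tcp [0.5461 0.1537 0.153 ] rot [ 1.7998e+02 -1.0000e-02 -8.3930e+01] F [-0.3 -0.5 -2.3] w 0.0118
units to go [-0.04 -0.    4.58]
```

```bash
python3 -m crank '[{"xyz":[0,0,0.3],"delta_rot":[0,0,0],"claw":1},{"xyz":[0,0,0.8],"delta_rot":[0,0,0],"claw":1},{"xyz":[0,0,1.4],"delta_rot":[0,0,0],"claw":1},{"xyz":[0,0,2],"delta_rot":[0,0,0],"claw":1},{"xyz":[0,0,2.6],"delta_rot":[0,0,0],"claw":1},{"xyz":[0,0,3.2],"delta_rot":[0,0,0],"claw":1},{"xyz":[0,0,3.7],"delta_rot":[0,0,0],"claw":1},{"xyz":[0,0,4.0],"delta_rot":[0,0,0],"claw":1},{"xyz":[0,0,4.2],"delta_rot":[0,0,0],"claw":1},{"xyz":[0,0,4.35],"delta_rot":[0,0,0],"claw":1},{"xyz":[0,0,4.45],"delta_rot":[0,0,0],"claw":1},{"xyz":[0,0,4.53],"delta_rot":[0,0,0],"claw":1},{"xyz":[0,0,4.53],"delta_rot":[0,0,0],"claw":1}]'
python3 -m crank '[{"xyz":[0,0,0.04],"delta_rot":[0,0,0],"claw":1},{"xyz":[0,0,0.04],"delta_rot":[0,0,0],"claw":1}]'
```

```text
time_s: 17.1
tcp_pos: [0.5463, 0.1541, 0.0172]
eef_rot: [-180.0, 0.0, -83.9]
contact_force: [-0.5, -0.1, -3.7]
gripper_width: 0.012
gripper_force: 29.8
time_s: 17.35
tcp_pos: [0.5463, 0.1541, 0.016]
eef_rot: [-180.0, 0.0, -83.9]
contact_force: [0.1, -0.4, -2.9]
gripper_width: 0.0116
gripper_force: 29.8
```

```bash
python3 -m crank '[{"xyz":[0,0,0.04],"delta_rot":[0,0,0],"claw":1},{"xyz":[0,0,0.06],"delta_rot":[0,0,0],"claw":1},{"xyz":[0,0,0.06],"delta_rot":[0,0,0],"claw":1}]'
```

```text
time_s: 17.73
tcp_pos: [0.5463, 0.1541, 0.0145]
eef_rot: [-180.0, 0.0, -83.9]
contact_force: [-1.7, -0.0, 1.8]
gripper_width: 0.0117
gripper_force: 29.8
```

Contact made. Releasing and retreating.

```bash
python3 -m crank '[{"xyz":[0,0,0],"delta_rot":[0,0,0],"claw":0.85},{"xyz":[0,0,0],"delta_rot":[0,0,0],"claw":0.75},{"xyz":[0,0,0],"delta_rot":[0,0,0],"claw":0.62},{"xyz":[0,0,0],"delta_rot":[0,0,0],"claw":0.62},{"xyz":[0,0,0],"delta_rot":[0,0,0],"claw":0.62},{"xyz":[0,0,-0.5],"delta_rot":[0,0,0],"claw":0.62},{"xyz":[0,0,-1.5],"delta_rot":[0,0,0],"claw":0.62},{"xyz":[0,0,-3],"delta_rot":[0,0,0],"claw":0.62},{"xyz":[0,0,-4.5],"delta_rot":[0,0,0],"claw":0.62},{"xyz":[0,0,-6],"delta_rot":[0,0,0],"claw":0.62},{"xyz":[3,0,-7],"delta_rot":[0,0,0],"claw":0.62},{"xyz":[5,1,-7],"delta_rot":[0,0,0],"claw":0.62},{"xyz":[6,2,-7],"delta_rot":[0,0,0],"claw":0.62},{"xyz":[6,2,-7],"delta_rot":[0,0,0],"claw":0.62}]'
python3 -c "
from h import *
cv2.imwrite('pics/s6.png',cv2.resize(optics.capture('scene')['img'][110:280,100:360],None,fx=3,fy=3,interpolation=cv2.INTER_CUBIC))"
```

```text
time_s: 19.48
tcp_pos: [0.504, -0.0339, 0.2259]
eef_rot: [-179.9, 0.0, -84.1]
contact_force: [1.3, -0.0, 0.1]
gripper_width: 0.0335
gripper_force: 0.0
```

View pics/s6.png

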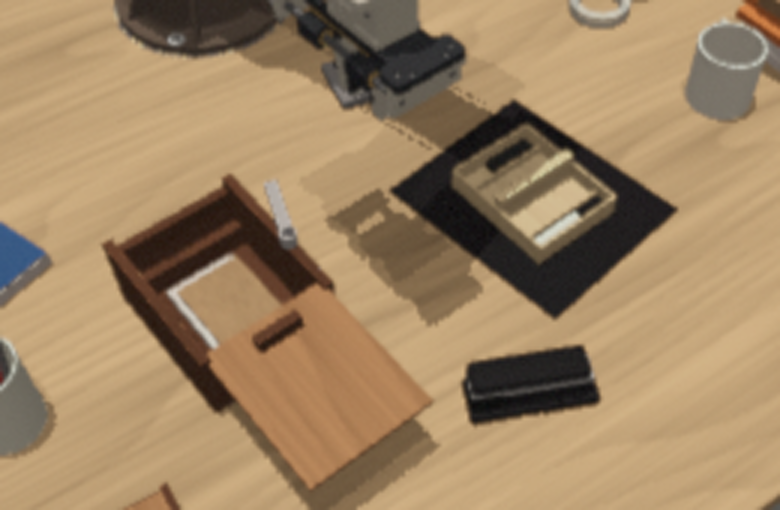

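The tray lies flat on the middle of the pad at about (535,190), with the marker and eraser in it. The lid is open and the latch is aside.

```bash
python3 -c "
from plant import job
print(job.close_job())"
```

```text
the job is handed in; nothing more can be done
None
```

The job is handed in, with no verdict returned: latch swung aside, lid slid to its stop, and the tray set down level in the middle of the pad with the marker and eraser in it; the mug, pencil cup and stapler were not touched.

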